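# Open the filling jar

## Task

Someone has left a steel ring cutter on the lid of the filling jar: lift it off and stand it upright on the empty end of the baking tray, clear of the buns; set it down, do not drop it. Then, with the jar braced in the pocket of its wooden board, unscrew the jar's tight cap anticlockwise (seen from above); it is a lug cap that lets go after about a sixth of a turn, so stop turning once it is free and never go as far as a quarter turn. Lift the cap straight up clear of the mouth and finish while still holding it level a couple of centimetres above the open jar, with the jar left seated in its pocket and nothing else disturbed.

Things in the scene. Friction and masses are not known exactly. Their poses are not given: they have to be found in the camera images.
- board: Dark wooden board, fixed to the table, 230 x 130 x 18 mm (long way along its x), reaching from x = -60 to +170 of its origin. Origin: on the table under the centre of the square pocket (79 mm wide inside, walls 12 mm thick, rising 25 mm above the board's top at z = 18 mm) that keeps the jar from turning.
- jar: White stoneware jar, loose in the pocket: square body 76 x 76 x 80 mm high, round neck 44 mm across with its mouth at z = 104 mm; about 0.6 kg. Origin: centre of its underside, z up, x and y square to its sides. It has up to 1.5 mm of play and turns up to 0.04 rad with the cap before the pocket stops it. If the cap is pulled up before it is free, the jar comes up with it.
- cap: Round aluminium ribbed cap, 64 mm across, 22 mm high, 60 g; its lower edge is 90 mm above the jar's underside, 10 mm above the jar's shoulder. Origin: centre of its lower edge, z up. Any yaw of grip will do; turning it takes 0.4 to 0.8 N m (grip with 60 N or more). Its lugs sit under ledges of the neck, pushed up by a sprung rubber seal. Once free, it clears the mouth after a lift of 14 mm.
- cap_mark (a point): Stud on the top of the cap near its edge, on the cap's x axis, 26.5 mm from the centre. Fully tight, the cap's x axis lies along the jar's x axis; the start is 0.03 to 0.2 rad anticlockwise of that. The cap is free from 0.88 rad anticlockwise of fully tight; about 1.2 rad is a good place to stop; it must not pass 1.57 rad; a stop blocks it at 1.67 rad.
- cutter: Plain steel ring cutter (open tube), 56 mm across outside, wall 3 mm, 40 mm high, 70 g, standing on the cap (its lower edge 22 mm above the cap's lower edge) within a few mm of its centre. Origin: centre of its lower edge.
- tray: Black steel baking tray, fixed to the table, 200 x 260 mm (long way along its y), rim 22 mm high and 5 mm thick, floor 5 mm thick. Origin: on the table under its centre; z up. The two buns lie on its +y end; the -y end is empty.
- tray_free (a point): Centre of the empty end of the tray, on the tray's floor (60 mm towards -y of the tray's centre, 5 mm up).
- bun_a: a round brown bun, 72 across, 37 high; origin under its centre; bystander on the +y end of the tray
- bun_b: a second bun like bun_a beside it; bystander
- pot: open terracotta cup, 54 across, 55 high, on the far end of the jar board; origin under its centre; bystander
- shaker: steel sugar shaker, 60 across, 110 high, standing beyond the work area; bystander
- rolling_pin: wooden rolling pin lying across the far side of the table, 330 long, 48 thick; bystander
- mug: white ceramic mug, 80 across, 90 high, at the left of the table; bystander
- spatula: spatula lying at the right of the table; bystander
Mind the look-alikes: they are no part of the job. What is shaped like the cutter but green or purple is not meant.

How it is judged:
On the way, in this order (a step that is already met when the one before it is completed fails the run):
1. the ring cutter stands upright and released on the empty end of the tray (x of cutter in the frame of tray between -0.07 and 0.07 m and y of cutter in the frame of tray between -0.1 and -0.012 m and z of cutter in the frame of tray below 0.009 m and angle between cutter's own z axis and vertical below 0.1 rad and contact force between cutter and the fingers below 0.1 N and linear speed of cutter below 0.03 m/s), for 0.2 s.
2. the cap, still on the neck, has been turned anticlockwise until its lugs are free (angle between the x axis of cap and the x axis of jar, either way round above 0.85 rad and x of cap_mark in the frame of jar above 0 m and z of cap in the frame of jar below 0.104 m), for 0.05 s.
At the end, for the whole second after the job is handed in: Fingers hold the cap (over 2 N), still, level to 0.2 rad, lower edge 3 to 56 mm above the mouth, within 20 mm of the jar's axis, turned under a quarter turn; jar seated to 4 mm and 0.06 rad; cutter upright, released, on the tray 12 to 100 mm to -y and within 70 mm in x of its centre (all of step 1 and contact force between cap and the fingers above 2 N and contact force between cap and jar below 0.1 N and contact force between cap and board below 0.1 N and z of cap in the frame of jar between 0.107 and 0.16 m and horizontal distance between cap and jar below 0.02 m and angle between cap's own z axis and vertical below 0.2 rad and linear speed of cap below 0.03 m/s and x of cap_mark in the frame of jar above 0 m and z of jar in the frame of board below 0.022 m and angle between jar's own z axis and vertical below 0.06 rad); the arm keeps its last pose, push and grip.
It fails at once if the jar is pulled up more than 12 mm out of its seat, or tipped over 0.15 rad (z of jar in the frame of board above 0.03 m or angle between jar's own z axis and vertical above 0.15 rad).
It fails at once if the cap is turned past a quarter turn from fully tight (x of cap_mark in the frame of jar below -0.0005 m).
It fails at once if the cutter is dropped (falls faster than 0.7 m/s, some 25 mm) (contact force between cutter and the fingers below 0.1 N and linear speed of cutter above 0.7 m/s).
It fails at once if a bystander is moved by more than 25 mm (distance of any of bun_a, bun_b, pot, shaker, rolling_pin, mug, spatula from where it was at the start of the episode above 0.025 m).
It also fails if it takes over 51 s, if anything falls off the work surface, if the arm or the gripper's body presses on something with over 40 N, if the wrist force passes 120 N, or if a joint passes its speed limit or range.

## Robot

A 7-joint arm with a two-finger parallel gripper is mounted at the origin on the work surface. World frame = base frame: x ahead of the robot, y to its left, z up, the work surface at z = 0. Lengths are in m, angles in rad, forces in N, time in s.
With the tool pointing down it reaches from about 0.425 to 0.875 m from the base axis. Payload 9.9 kg.
Tool frame: the origin (TCP) lies at the centre of the arm's flange, where the gripper is bolted on; the fingertips stand 173 mm ahead of it and the grasp point (between the pads) lies 155 mm ahead of it; z points along the fingers, y is the line along which they close (so a half turn about z gives the same grasp; the last joint's range is limited). The gripper opens to 85 mm and grips with 20 to 120 N. Pads are 22 mm wide; open, the fingers measure 114 mm over their backs; the gripper's body (76 mm by 85 mm) begins 54 mm behind the grasp point. The pads swing forward as they close: fully open they stand 13 mm farther back than shut.
Start: joints at [1.219, 0.576, 0.025, 1.437, -0.015, 1.129, -0.057], TCP at [0.179, -0.651, 0.405] pointing down, gripper open.
Joint ranges: [-2.76, 2.76], [-0.34, 2.15], [-1.52, 1.57], [0.19, 2.46], [-1.09, 4.23], [0.17, 1.99], [-2.82, 2.82]. Speed limits (rad/s): [2.22, 2.22, 3.01, 3.01, 3.14, 3.14, 3.14].

## Interface

Orientations are given as a unit quaternion [x, y, z, w].
In Python, from plant import env gives the robot as it stands.
- The arm moves only by the tool drive_tool, never from a script. Its argument "increments" is a list that holds one entry, the list of rows, each a list of 4 numbers: the shift along the tool's x, y, z in m, then the turn about the tool's z in rad. In form: [[[dx, dy, dz, spin], ...]]. A call has 1 to 5 rows; each row is the pose to reach, as a shift and turn from the pose commanded when the call began, along the tool's axes at that moment; what a row does not reach only later rows make up. A row lasts 1/8 s, in which the tool goes at most 62.5 mm and 10.7 degrees, less where a joint would pass 70% of its speed; a pose out of reach is approached as far as the arm can. A call with a gripper value outside its range is refused whole. "hand" is the opening, from 0 (shut) to 1 (fully open), set as the call begins (left out, the last holds). The fingers move at their own pace and stop on an object; "newtons" is the grip in N (left out, the last holds). Time passes only in rows, so rows that repeat a pose let the fingers close. It gives the time, the measured TCP pose, the force, the opening and the grip force at its end, in the units of the state.
- env.observe(): the state, without advancing time (a new reading comes with each control period).
- env.snapshot(name): name is "scene" or "side" or "wrist"; returns a dict with "pixels" (400x640x3 uint8, blue, green, red), "mtx" (3x3 intrinsics, pixels), "k1" (the pictures are not rectified: a ray, as slopes to the right and down, at radius r is drawn at 1 + k1 r^2 times it, then the intrinsics apply), "rvec" (rotation vector, rad) and "tvec" (3), from world to camera coordinates, as OpenCV has them. Camera axes: x right, y down, z forward; pixel columns grow to the right and rows downward; lengths in m; the calibration is good to about 2 mm. A picture is of the moment at which its call begins. There is no depth.
- env.hand_in(): hands the job in; it is judged then, once.
The state is a dict: "time_s": time; "q": joint angles; "qvel": joint speeds; "joint_efforts": joint torques, N m; "tool_pos": TCP position; "orientation": TCP orientation; "wrist_force": force on the tool from outside, world axes, zero at the start; "wrist_torque": the same for the moment, N m; "width": finger opening in m; "grip_force": force on a finger pad.
Only numpy, scipy, OpenCV 4.12 (cv2) and the standard library are available. Lean on these libraries where they do the work, as an engineer would, in place of code of your own. Each camera call takes 0.05 s, during which the arm holds its last target. There are 200 camera calls.

## Working session

There is one attempt and no reset: what is moved stays moved. The work goes in short steps, Python scripts to look and compute and a tool call to move; the robot and the scene stay as the last step left them, time stands still between calls to the robot, and variables do not carry over. Pictures are saved under pics/ and viewed, at most 10 in all, crops included, and the job is handed in when it is done.

Besides the shell and the picture viewer there is one more tool, called after "Emit:" as name(argument=value, ...), one argument or row to a line, values as JSON. drive_tool: Moves the arm, as the interface text tells. Its arguments: {"type":"object","properties":{"increments":{"type":"array"},"hand":{"type":"number"},"newtons":{"type":"number"}},"required":["increments"]}

```bash
mkdir -p pics; ls; cat > h.py <<'E'
import numpy as np, cv2
from plant import env
def snap(n,f=None):
    s=env.snapshot(n)
    if f: cv2.imwrite('pics/'+f,s['pixels'])
    return s
def ray(s,u,v):
    K=np.array(s['mtx']);x,y=(u-K[0,2])/K[0,0],(v-K[1,2])/K[1,1]
    a,b=x,y
    for _ in range(30):
        r2=a*a+b*b; a,b=x/(1+s['k1']*r2),y/(1+s['k1']*r2)
    R=cv2.Rodrigues(np.array(s['rvec'],float))[0]; t=np.array(s['tvec'],float).ravel()
    return -R.T@t, R.T@np.array([a,b,1.])
def onz(s,u,v,z):
    o,d=ray(s,u,v); return o+d*(z-o[2])/d[2]
def proj(s,P):
    R=cv2.Rodrigues(np.array(s['rvec'],float))[0]; c=R@np.array(P,float)+np.array(s['tvec'],float).ravel()
    a=c[:2]/c[2]; a=a*(1+s['k1']*(a@a)); K=np.array(s['mtx']); return K[0,0]*a[0]+K[0,2],K[1,1]*a[1]+K[1,2]
E
python3 - <<'E'
from h import *
for n in ('scene','side'):
    s=snap(n,n+'1.png'); print(n,-cv2.Rodrigues(np.array(s['rvec'],float))[0].T@np.array(s['tvec'],float).ravel(),s['k1'])
o=env.observe();print({k:np.round(v,3) for k,v in o.items()})
E
```

```text
pics
scene [1.17572546 0.73451012 1.06963106] -0.12909352439765417
side [0.13675758 0.72892415 0.88342026] -0.004107456970427603
{'time_s': np.float64(0.1), 'q': array([ 1.219,  0.576,  0.025,  1.438, -0.015,  1.129, -0.057]), 'qvel': array([-0.001,  0.   ,  0.001, -0.001,  0.   , -0.001, -0.001]), 'joint_efforts': array([ 6.0000e-03, -7.6730e+01,  2.2580e+00, -2.8661e+01,  1.6000e-02,
        9.0000e-03,  0.0000e+00]), 'tool_pos': array([ 0.179, -0.651,  0.404]), 'orientation': array([ 0.991,  0.134, -0.   , -0.001]), 'wrist_force': array([ 0.198, -0.228, -0.24 ]), 'wrist_torque': array([-0.002,  0.006, -0.028]), 'grip_force': np.float64(0.0), 'width': np.float64(0.086)}
```

View pics/scene1.png

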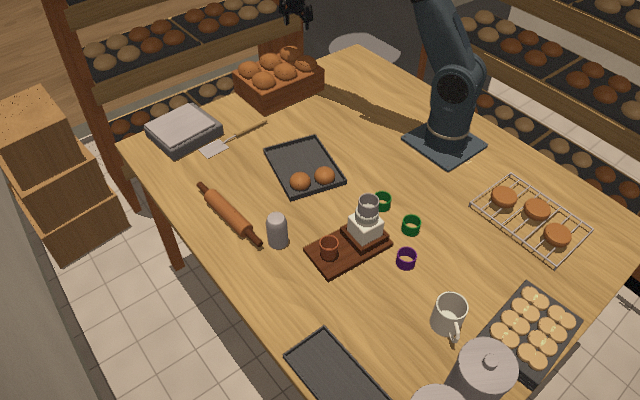

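View pics/side1.png

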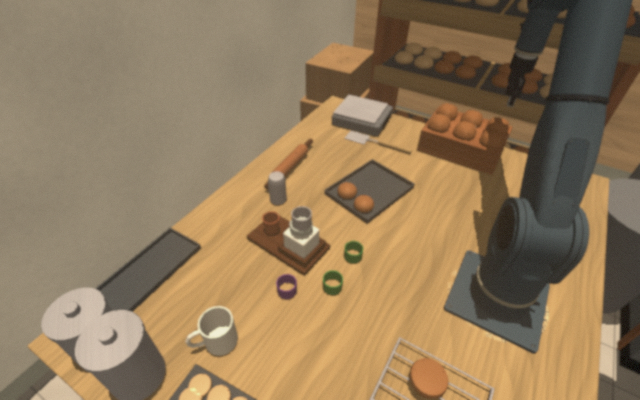

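The scene view shows the steel ring at (369,205) on the white jar, with its board at (348,248) and the tray at (305,167), whose empty end is the upper left. In the side view the steel ring is at (302,218). There are look-alikes: green rings in the scene view at (383,201) and (411,225), and a purple one at (406,258). The grey steel ring on the jar fits the description. I'll confirm it in an enlarged crop.

```bash
python3 - <<'E'
from h import *
a=cv2.imread('pics/scene1.png')[180:285,295:425]; b=cv2.imread('pics/side1.png')[190:290,240:340]
a=cv2.resize(a,None,fx=3.5,fy=3.5,interpolation=cv2.INTER_CUBIC);b=cv2.resize(b,(340,340),interpolation=cv2.INTER_CUBIC)
b=cv2.copyMakeBorder(b,0,a.shape[0]-340,0,0,cv2.BORDER_CONSTANT)
cv2.imwrite('pics/crop1.png',np.hstack([a,b]))
E
```

```text
(no output)
```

View pics/crop1.png

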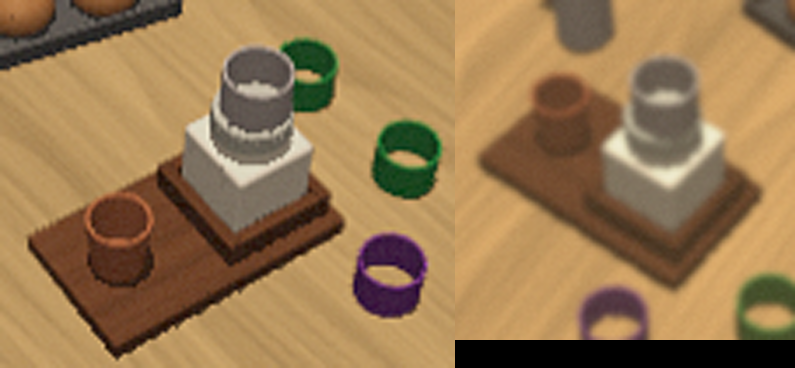

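The crop confirms it. The grey steel ring stands on the cap of the white jar, with its rim centre at about (368.4,200.9) in the scene view and (301.8,214) in the side view. The green and purple rings stand on the table.

```bash
python3 - <<'E'
from h import *
sc,si=snap('scene'),snap('side')
print('cutter rim', onz(sc,368.4,200.9,.17), onz(si,301.8,214.1,.17))
B=np.array([onz(sc,x/3.5+295,y/3.5+180,.018) for x,y in [(28,242),(118,355),(343,222)]]);print('board',B[:,:2])
d=B[1]-B[2]; print(np.linalg.norm(d),np.linalg.norm(B[0]-B[1]),'yaw +x',np.arctan2(d[1],d[0]))
# tray mask
def tray(s,box):
    x0,y0,x1,y1=box; im=s['pixels'][y0:y1,x0:x1]; hsv=cv2.cvtColor(im,cv2.COLOR_BGR2HSV)
    m=((hsv[...,1]<70)&(hsv[...,2]<110)).astype(np.uint8); m=cv2.morphologyEx(m,cv2.MORPH_OPEN,np.ones((3,3)))
    c=max(cv2.findContours(m,0,2)[0],key=cv2.contourArea); h=cv2.convexHull(c)+[[[x0,y0]]]
    P=np.array([onz(s,*p[0],.022)[:2] for p in h.astype(float)],np.float32); print(cv2.minAreaRect(P)); print(cv2.boxPoints(cv2.minAreaRect(P)))
tray(sc,(255,125,355,207)); tray(si,(318,155,420,225))
# buns
for s,pts in ((sc,[(300,181),(325,175)]),(si,[(347,190),(364,204)])):
    for p in pts: print('bun',onz(s,*p,.025))
for p in [(383,201),(411,225),(406,258),(329,244),(278,229)]: print(p,onz(sc,*p,.03))
E
```

```text
cutter rim [0.53773456 0.15663635 0.17      ] [0.52955795 0.15627898 0.17      ]
board [[0.70304544 0.08267113]
 [0.71484481 0.21157798]
 [0.48831059 0.22653844]]
0.22702767903919432 0.1294457443261281 yaw +x -0.0659448814538326
((0.49107423424720764, -0.1936107873916626), (0.27231836318969727, 0.20122447609901428), 75.21038055419922)
[[ 0.35903788 -0.29957563]
 [ 0.5535957  -0.3509423 ]
 [ 0.6231106  -0.08764595]
 [ 0.42855275 -0.03627926]]
((0.47801873087882996, -0.1929299682378769), (0.24098937213420868, 0.18377643823623657), 75.58492279052734)
[[ 0.35902685 -0.2867561 ]
 [ 0.5370176  -0.3325063 ]
 [ 0.5970106  -0.09910384]
 [ 0.41901988 -0.05335364]]
bun [ 0.54795058 -0.13694924  0.025     ]
bun [ 0.46726874 -0.10912244  0.025     ]
bun [ 0.5404594  -0.14093345  0.025     ]
bun [ 0.45936938 -0.10952762  0.025     ]
(383, 201) [0.40327649 0.0948985  0.03      ]
(411, 225) [0.40570913 0.21647207 0.03      ]
(406, 258) [0.50395623 0.29159374 0.03      ]
(329, 244) [0.63982252 0.12101565 0.03      ]
(278, 229) [ 0.7210464  -0.01300477  0.03      ]
```

```bash
cat >> h.py <<'E'
from scipy.spatial.transform import Rotation as Rn
def pose():
    o=env.observe(); R=Rn.from_quat(o['orientation']).as_matrix(); p=np.array(o['tool_pos'])
    print('t',round(o['time_s'],2),'p',np.round(p,4),'yaw',round(np.arctan2(R[1,0],R[0,0]),3),'q',np.round(o['q'],2),'F',np.round(o['wrist_force'],1),'w',round(o['width'],4),'g',round(o['grip_force'],1)); return p,R
def to(*P):
    p,R=pose(); 
    for q in P: print('inc',np.round(R.T@(np.array(q)-p),4))
E
python3 -c "
from h import *
to((.40,-.52,.43),(.54,-.3,.43),(.54,-.1,.43),(.54,.1,.43))"
```

```text
t 0.2 p [ 0.1786 -0.6509  0.4042] yaw 0.268 q [ 1.22  0.58  0.02  1.44 -0.02  1.13 -0.06] F [-0.8  0.1  0.6] w 0.0858 g 0.0
inc [ 0.2481 -0.0676 -0.0258]
inc [ 0.4414 -0.2427 -0.0256]
inc [ 0.4943 -0.4356 -0.0254]
inc [ 0.5472 -0.6285 -0.0252]
```

Emit:
drive_tool(
  increments=[
    [[0.06,-0.015,-0.005,-0.16],[0.12,-0.03,-0.01,-0.32],[0.18,-0.05,-0.015,-0.48],[0.235,-0.07,-0.02,-0.64],[0.28,-0.105,-0.025,-0.8]],
  ],
  hand=1,
)

```text
time_s: 0.82
tool_pos: [0.4229, -0.4742, 0.4294]
orientation: [0.859, 0.512, 0.0, 0.0]
wrist_force: [0.1, -0.1, -0.1]
width: 0.0854
grip_force: 0.0
```

```bash
python3 -c "
from h import *
to((.54,-.3,.43),(.55,-.1,.43),(.55,.1,.43),(.54,.13,.43))"
```

```text
t 0.82 p [ 0.4229 -0.4742  0.4294] yaw 1.074 q [ 0.9   0.5  -0.21  1.51  0.11  1.14  0.17] F [ 0.1 -0.1 -0.1] w 0.0854 g 0.0
inc [ 0.209   0.0199 -0.0005]
inc [ 0.3895 -0.0666 -0.0004]
inc [ 5.654e-01 -1.620e-01 -4.000e-04]
inc [ 5.870e-01 -1.851e-01 -4.000e-04]
```

Emit:
drive_tool(
  increments=[
    [[0.06,0.005,0,0],[0.12,0.01,0,0],[0.18,0.015,0,0],[0.24,-0.005,0,0],[0.295,-0.03,0,0]],
  ],
)

```text
time_s: 1.45
tool_pos: [0.5373, -0.2004, 0.4294]
orientation: [0.861, 0.509, 0.0, -0.0]
wrist_force: [0.2, 0.2, 0.5]
width: 0.0855
grip_force: 0.0
```

Emit:
drive_tool(
  increments=[
    [[0.055,-0.025,0,0],[0.11,-0.05,0,0],[0.165,-0.08,0,0],[0.22,-0.11,0,0],[0.27,-0.135,0,0]],
  ],
)

```text
time_s: 2.08
tool_pos: [0.5482, 0.1012, 0.4298]
orientation: [0.861, 0.509, 0.0, -0.0]
wrist_force: [1.3, -0.5, -0.3]
width: 0.0853
grip_force: 0.0
```

```bash
python3 -c "
from h import *
to((.535,.157,.43)); s=snap('wrist','w1.png'); print(-cv2.Rodrigues(np.array(s['rvec'],float))[0].T@np.array(s['tvec'],float).ravel())
for z in (.108,.13,.17): print(proj(s,(.535,.157,z)))"
```

```text
t 2.08 p [0.5482 0.1012 0.4298] yaw 1.068 q [-0.04  0.39 -0.33  1.71  0.14  1.07 -0.92] F [ 1.3 -0.5 -0.3] w 0.0853 g 0.0
inc [ 0.0425 -0.0385 -0.0002]
[0.58063345 0.16118224 0.39872721]
(np.float64(278.868836447051), np.float64(144.83747928335973))
(np.float64(275.73003447299305), np.float64(147.03865981495912))
(np.float64(268.52345554456224), np.float64(152.0937395087832))
```

View pics/w1.png

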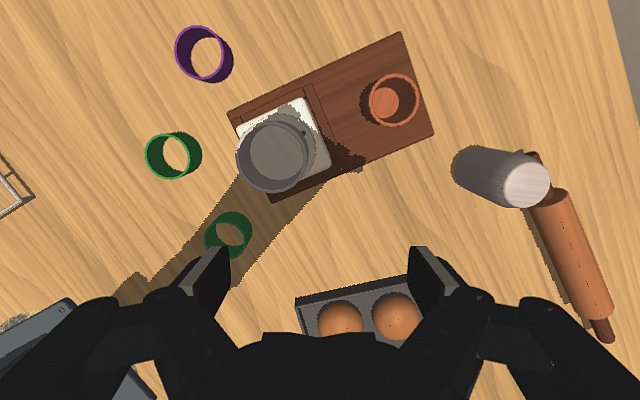

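The wrist view shows the ring's rim centred near (272,157), a dark stud on the cap near (303,132), and board corners near (228,112), (401,32) and (433,134).

```bash
python3 - <<'E'
from h import *
s=snap('wrist'); im=s['pixels']; g=cv2.cvtColor(im,cv2.COLOR_BGR2GRAY)
c=cv2.HoughCircles(cv2.resize(g[100:215,215:335],None,fx=4,fy=4,interpolation=cv2.INTER_CUBIC),cv2.HOUGH_GRADIENT,1,8,param1=120,param2=25,minRadius=110,maxRadius=165)
for x,y,r in c[0][:6]:
    u,v=x/4+215,y/4+100; e=onz(s,u,v,.17); print('circ',u,v,r/4,e, 'R@.17',np.linalg.norm(onz(s,u+r/4,v,.17)-e))
B=np.array([onz(s,u,v,.018) for u,v in [(228,112),(401,32),(433,134)]])[:,:2]; print(B)
d=B[1]-B[0];d/=np.linalg.norm(d);n=np.array([-d[1],d[0]]); print('yaw',np.arctan2(d[1],d[0]),np.linalg.norm(B[1]-B[0]),np.linalg.norm(B[2]-B[1]),'origin',B[0]+.06*d-.065*n, B[0]+.06*d+.065*n)
for u,v in [(303,131)]: print('stud',onz(s,u,v,.133))
a=cv2.resize(im[95:215,210:340],None,fx=5,fy=5,interpolation=cv2.INTER_CUBIC);cv2.imwrite('pics/wc1.png',a)
E
```

```text
Traceback (most recent call last):
TypeError: 'NoneType' object is not subscriptable
```

```bash
python3 - <<'E'
from h import *
s=snap('wrist'); im=s['pixels']
B=np.array([onz(s,u,v,.018) for u,v in [(228,112),(401,32),(433,134)]])[:,:2]; print(B)
d=B[1]-B[0];d/=np.linalg.norm(d);n=np.array([-d[1],d[0]]); print('yaw',np.arctan2(d[1],d[0]),np.linalg.norm(B[1]-B[0]),np.linalg.norm(B[2]-B[1]),'origin',B[0]+.06*d-.065*n)
print('stud',onz(s,303,131,.133))
a=cv2.resize(im[95:215,210:340],None,fx=5,fy=5,interpolation=cv2.INTER_CUBIC);cv2.imwrite('pics/wc1.png',a)
E
```

```text
[[0.48484681 0.22647084]
 [0.70893783 0.20679968]
 [0.69685119 0.08236772]]
yaw -0.08755757674571943 0.22495275525836414 0.12501759781812227 origin [0.53893299 0.15647309]
stud [0.56247672 0.16387303 0.133     ]
```

View pics/wc1.png

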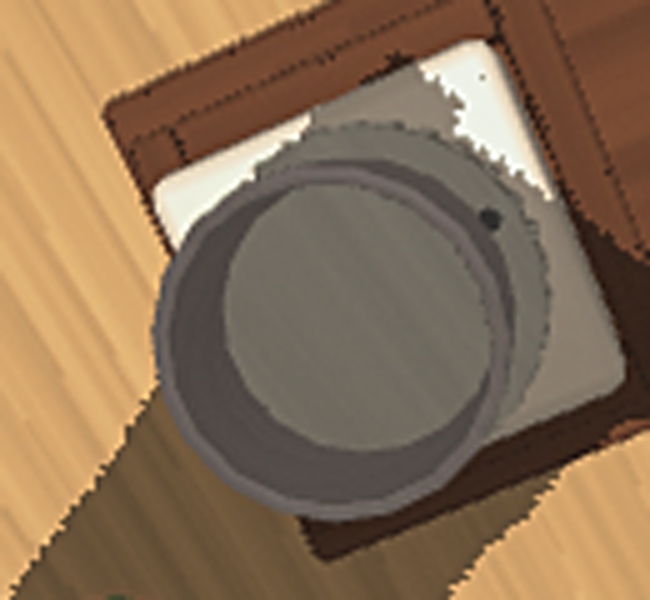

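The crop shows the ring's outer rim at left 155, right 514, top 163 and bottom 522, so its centre is at (334,342) in the crop. The stud is at (489,219). The jar's shoulder corners are near (155,185), (488,40) and (626,370).

```bash
python3 - <<'E'
from h import *
s=snap('wrist')
f=lambda x,y,z: onz(s,(x-2)/5+210,(y-2)/5+95,z)[:2]
print('rim',f(334.5,342.5,.17),np.linalg.norm(f(514,342,.17)-f(155,342,.17)),'bottom',f(360,317,.13),np.linalg.norm(f(495,317,.13)-f(224,317,.13)))
st=f(489,219,.131); print('stud',st)
a,b,c=f(160,185,.098),f(484,41,.098),f(625,372,.098)
print('jar edge yaw',np.arctan2(*(b-a)[::-1]),np.linalg.norm(b-a),np.arctan2(*(b-c)[::-1])-np.pi/2,np.linalg.norm(b-c))
print('jar centre',(f(152,188,.098)+c)/2)
p=f(105,108,.018);print('board corner',p)
to((*f(334.5,342.5,.17),.43))
E
```

```text
rim [0.5356122  0.14848072] 0.05539099194683648 bottom [0.53420109 0.1477572 ] 0.04890004293503648
stud [0.56314059 0.15187653]
jar edge yaw -0.09876034906804858 0.0697064488897789 -0.08577776980814567 0.07016299606981563
jar centre [0.53799596 0.14905856]
board corner [0.48573451 0.21606567]
t 2.27 p [0.5485 0.1    0.4295] yaw 1.071 q [-0.03  0.39 -0.33  1.71  0.14  1.07 -0.91] F [ 0.5 -1.1 -0.1] w 0.0852 g 0.0
inc [ 0.0364 -0.0345 -0.0005]
```

```bash
python3 - <<'E'
from h import *
p=[cv2.imread('pics/w1.png'),]
for i in range(3):
    s=snap('wrist'); pose(); p.append(s['pixels'])
    print(np.round(-cv2.Rodrigues(np.array(s['rvec'],float))[0].T@np.array(s['tvec'],float).ravel(),4),np.round(s['rvec'],4))
g=[np.float32(cv2.cvtColor(x[20:240],cv2.COLOR_BGR2GRAY)) for x in p]
for x in g[1:]: print(cv2.phaseCorrelate(g[0],x))
im=p[-1]; a=cv2.resize(im[95:215,210:340],None,fx=5,fy=5,interpolation=cv2.INTER_CUBIC);cv2.imwrite('pics/wc2.png',a)
sc=cv2.imread('pics/wc1.png'); t=sc[140:540,130:560]
r=cv2.matchTemplate(a,t,cv2.TM_CCOEFF_NORMED); print(cv2.minMaxLoc(r))
E
```

```text
t 2.33 p [0.5487 0.0984 0.4295] yaw 1.068 q [-0.03  0.39 -0.33  1.71  0.14  1.07 -0.91] F [-0.5 -0.3 -0.8] w 0.0852 g 0.0
[0.5807 0.16   0.3984] [-2.7882  0.7131  0.0969]
t 2.38 p [0.5488 0.0976 0.4295] yaw 1.066 q [-0.03  0.39 -0.33  1.71  0.14  1.07 -0.91] F [0.4 0.8 0.6] w 0.0853 g 0.0
[0.5811 0.1584 0.3983] [-2.7867  0.7167  0.0972]
t 2.42 p [0.5488 0.0973 0.4296] yaw 1.065 q [-0.03  0.39 -0.33  1.71  0.14  1.07 -0.91] F [-0.2 -1.  -0.1] w 0.0851 g 0.0
[0.5813 0.1575 0.3983] [-2.786   0.7189  0.0973]
((-0.407757191735584, -0.25083088537036247), 1.0064914661513436)
((-1.3116847264367948, -1.465969837105277), 0.9290844273037381)
((-1.9041372401380272, -2.407324002268382), 0.782830769750807)
(-0.14345794916152954, 0.78666090965271, (158, 0), (97, 98))
```

Emit:
drive_tool(
  increments=[
    [[0,0,0,0],[0,0,0,0],[0,0,0,0],[0,0,0,0]],
  ],
)

```text
time_s: 2.92
tool_pos: [0.5487, 0.0988, 0.4297]
orientation: [0.861, 0.509, -0.0, -0.0]
wrist_force: [0.2, 0.5, -0.5]
width: 0.0853
grip_force: 0.0
```

```bash
python3 - <<'E'
from h import *
import pickle
pose(); s=snap('wrist'); pose(); pickle.dump({k:s[k] for k in s},open('s.pkl','wb'))
im=s['pixels']; t=cv2.imread('pics/wc1.png')[100:560,100:640]; a=cv2.resize(im[80:240,190:360],None,fx=5,fy=5,interpolation=cv2.INTER_CUBIC)
_,v,_,(mx,my)=cv2.minMaxLoc(cv2.matchTemplate(a,t,cv2.TM_CCOEFF_NORMED)); ox,oy=mx-100,my-100; print(v,ox,oy)
f=lambda x,y,z: onz(s,(x+ox-2)/5+190,(y+oy-2)/5+80,z)[:2]
print('rim',f(334.5,342.5,.17),np.linalg.norm(f(514,342,.17)-f(155,342,.17)),'bottom',f(360,317,.13))
st=f(489,219,.131); print('stud',st)
a,b,c=f(160,185,.098),f(484,41,.098),f(625,372,.098)
print('jar edge yaw',np.arctan2(*(b-a)[::-1]),np.linalg.norm(b-a),np.arctan2(*(b-c)[::-1])-np.pi/2,np.linalg.norm(b-c))
print('jar centre',(f(152,188,.098)+c)/2,'board corner',f(105,108,.018))
to((*f(334.5,342.5,.17),.43))
E
```

```text
t 2.92 p [0.5487 0.0988 0.4297] yaw 1.068 q [-0.03  0.39 -0.33  1.71  0.14  1.07 -0.91] F [ 0.2  0.5 -0.5] w 0.0853 g 0.0
t 2.98 p [0.5486 0.0989 0.4297] yaw 1.068 q [-0.03  0.39 -0.33  1.71  0.14  1.07 -0.91] F [-0.3 -0.6  0. ] w 0.0852 g 0.0
0.8215308785438538 74 42
rim [0.53555846 0.15070691] 0.05506902765920743 bottom [0.53396453 0.15099113]
stud [0.56278862 0.15474992]
jar edge yaw -0.10799777404149277 0.06935974527141224 -0.09412102381206866 0.06933396650948848
jar centre [0.53760189 0.15302977] board corner [0.48575384 0.2217435 ]
t 2.98 p [0.5486 0.0989 0.4297] yaw 1.068 q [-0.03  0.39 -0.33  1.71  0.14  1.07 -0.91] F [-0.3 -0.6  0. ] w 0.0852 g 0.0
inc [ 0.0391 -0.0364 -0.0003]
```

Emit:
drive_tool(
  increments=[
    [[0.02,-0.018,0.02,0],[0.04,-0.036,0.045,0],[0.04,-0.036,0.075,0],[0.04,-0.036,0.075,0],[0.04,-0.036,0.075,0]],
  ],
)

```text
time_s: 3.6
tool_pos: [0.5368, 0.1512, 0.3556]
orientation: [0.861, 0.509, 0.0, 0.0]
wrist_force: [0.2, 0.5, 0.3]
width: 0.0853
grip_force: 0.0
```

```bash
python3 - <<'E'
from h import *
to((.535,.152,.307)); s=snap('wrist','w2.png')
E
```

```text
t 3.6 p [0.5368 0.1512 0.3556] yaw 1.067 q [-0.13  0.46 -0.33  1.81  0.19  0.9  -1.05] F [0.2 0.5 0.3] w 0.0853 g 0.0
inc [-0.0002 -0.002   0.0486]
```

View pics/w2.png

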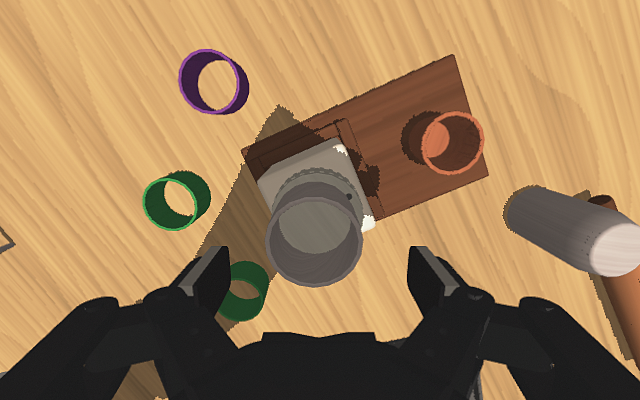

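The wrist view shows the ring's rim spanning columns 266–363 and rows 196–286, centred between the fingers.

```bash
python3 - <<'E'
from h import *
s=snap('wrist'); f=lambda u,v,z: onz(s,u,v,z)[:2]
c=f(314.5,241,.17); print(c, np.linalg.norm(f(363,241,.17)-f(266,241,.17)),'stud',f(348.5,196.5,.131))
a,b,e=f(257,178,.098),f(343,139,.098),f(374,228,.098)
print('board',f(242,151,.018),f(454,55,.018),f(488,177,.018)); to((*c,.307))
E
```

```text
[0.53545984 0.15351969] 0.05447443505717121 stud [0.56269067 0.1562114 ]
board [0.48545993 0.21977583] [0.71027859 0.19911189] [0.69719414 0.07203191]
t 3.7 p [0.5369 0.1512 0.356 ] yaw 1.067 q [-0.13  0.46 -0.33  1.81  0.19  0.9  -1.05] F [-0.2  0.4  0.4] w 0.0854 g 0.0
inc [ 0.0013 -0.0024  0.049 ]
```

Emit:
drive_tool(
  increments=[
    [[0.001,-0.0025,0.025,0],[0.001,-0.0025,0.049,0],[0.001,-0.0025,0.049,0],[0.001,-0.0025,0.049,0]],
  ],
)

```text
time_s: 4.2
tool_pos: [0.5352, 0.1535, 0.307]
orientation: [0.861, 0.509, 0.001, 0.0]
wrist_force: [0.8, 0.0, -0.4]
width: 0.0852
grip_force: 0.0
```

Emit:
drive_tool(
  increments=[
    [[0,0,0,0],[0,0,0,0],[0,0,0,0],[0,0,0,0],[0,0,0,0]],
  ],
  hand=0,
  newtons=40,
)

```text
time_s: 4.82
tool_pos: [0.5349, 0.1536, 0.3069]
orientation: [0.861, 0.509, 0.001, 0.0]
wrist_force: [-1.0, -0.4, 7.9]
width: 0.0566
grip_force: 40.9
```

Emit:
drive_tool(
  increments=[
    [[0,0,-0.01,0],[0,0,-0.03,0],[0,0,-0.06,0],[0,0,-0.09,0],[0,0,-0.12,0]],
  ],
)

```text
time_s: 5.45
tool_pos: [0.5345, 0.1534, 0.4274]
orientation: [0.861, 0.509, 0.0, -0.0]
wrist_force: [0.7, -0.1, 0.3]
width: 0.0565
grip_force: 42.6
```

Emit:
drive_tool(
  increments=[
    [[0,0,0,0],[0,0,0,0]],
  ],
)

```text
time_s: 5.7
tool_pos: [0.5344, 0.1533, 0.4255]
orientation: [0.861, 0.509, -0.0, 0.0]
wrist_force: [0.5, 0.8, -1.2]
width: 0.0565
grip_force: 42.6
```

```bash
python3 - <<'E'
from h import *
snap('wrist','w3.png'); to((.52,0,.42),(.473,-.251,.42),(.473,-.251,.187))
E
```

```text
t 5.75 p [0.5344 0.1532 0.4251] yaw 1.068 q [-0.12  0.39 -0.35  1.72  0.15  1.06 -1.02] F [-0.7  0.3 -0.6] w 0.0561 g 42.6
inc [-0.1412  0.0613  0.0051]
inc [-0.3838  0.1411  0.0053]
inc [-0.3835  0.1413  0.2383]
```

View pics/w3.png

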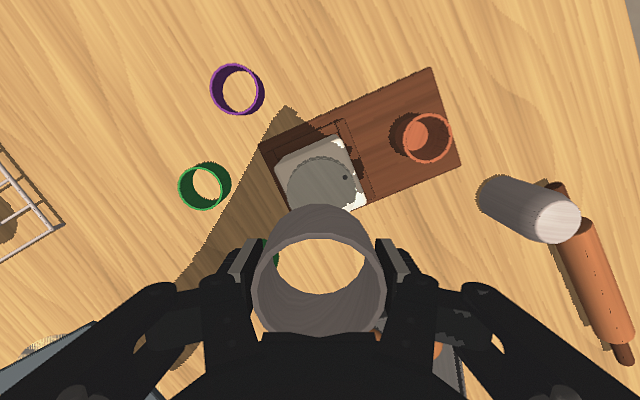

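The ring is lifted clear and held between the pads. The cap is visible, with its stud at (345.5,177). Next I carry the ring to the tray.

Emit:
drive_tool(
  increments=[
    [[-0.045,0.015,0,0],[-0.1,0.035,0,0],[-0.155,0.057,0,0],[-0.21,0.077,0,0],[-0.265,0.097,0.02,0]],
  ],
)

```text
time_s: 6.38
tool_pos: [0.4916, -0.1273, 0.4057]
orientation: [0.861, 0.509, 0.001, 0.0]
wrist_force: [0.5, -1.1, 0.3]
width: 0.0565
grip_force: 42.6
```

Emit:
drive_tool(
  increments=[
    [[-0.05,0.018,0.03,0],[-0.09,0.034,0.07,0],[-0.115,0.044,0.11,0],[-0.118,0.044,0.15,0],[-0.118,0.044,0.17,0]],
  ],
)

```text
time_s: 7.0
tool_pos: [0.4723, -0.2503, 0.2327]
orientation: [0.861, 0.508, -0.001, -0.002]
wrist_force: [0.8, 0.4, -0.6]
width: 0.0564
grip_force: 42.7
```

```bash
python3 - <<'E'
from h import *
to((.473,-.251,.187))
s=snap('wrist'); im=s['pixels']; print([np.round(proj(s,(x,y,.022))) for x,y in ((.36,-.295),(.545,-.34),(.615,-.09),(.425,-.045))]); cv2.imwrite('pics/w4.png',im)
E
```

```text
t 7.0 p [ 0.4723 -0.2503  0.2327] yaw 1.067 q [ 0.53  0.6  -0.19  1.99  0.2   0.58 -0.3 ] F [ 0.8  0.4 -0.6] w 0.0564 g 42.7
inc [-0.0002  0.0011  0.0457]
[array([215., 347.]), array([477., 287.]), array([ 423., -196.]), array([ 47., -61.])]
```

View pics/w4.png

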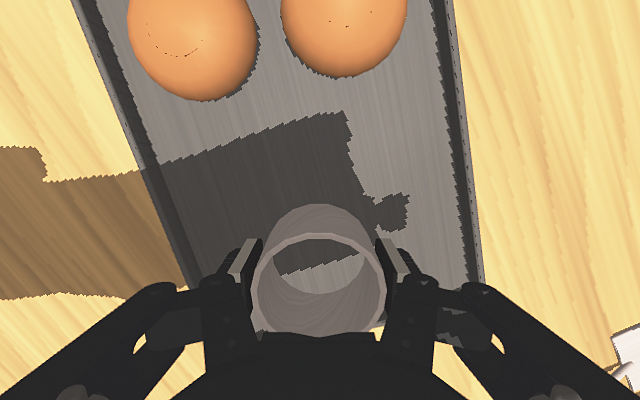

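The ring is over the tray's empty end, between the side rims and well clear of the buns, which end at row 100. I'll lower it gently.

Emit:
drive_tool(
  increments=[
    [[0,0,0.02,0],[0,0,0.038,0],[0,0,0.043,0],[0,0,0.043,0],[0,0,0.043,0]],
  ],
)

```text
time_s: 7.68
tool_pos: [0.4738, -0.2502, 0.1934]
orientation: [0.861, 0.509, 0.0, 0.0]
wrist_force: [0.2, -0.2, -0.6]
width: 0.0563
grip_force: 42.7
```

Emit:
drive_tool(
  increments=[
    [[0,0,0.002,0],[0,0,0.004,0],[0,0,0.006,0],[0,0,0.0075,0],[0,0,0.0075,0]],
  ],
)

```text
time_s: 8.3
tool_pos: [0.4736, -0.25, 0.185]
orientation: [0.861, 0.509, -0.0, -0.0]
wrist_force: [-0.8, 0.2, -1.5]
width: 0.0563
grip_force: 42.7
```

Emit:
drive_tool(
  increments=[
    [[0,0,0.0015,0],[0,0,0.003,0],[0,0,0.0035,0]],
  ],
)

```text
time_s: 8.68
tool_pos: [0.4736, -0.2501, 0.1818]
orientation: [0.861, 0.509, -0.0, -0.0]
wrist_force: [-1.7, 1.1, 8.2]
width: 0.0563
grip_force: 43.3
```

Emit:
drive_tool(
  increments=[
    [[0,0,0,0],[0,0,0,0],[0,0,0,0],[0,0,0,0]],
  ],
  hand=1,
)

```text
time_s: 9.18
tool_pos: [0.4736, -0.2501, 0.1817]
orientation: [0.861, 0.509, 0.0, 0.0]
wrist_force: [0.3, -0.7, 0.2]
width: 0.0854
grip_force: 0.0
```

Emit:
drive_tool(
  increments=[
    [[0,0,-0.015,0],[0,0,-0.05,0],[0,0,-0.1,0],[0,0,-0.16,0],[0.03,-0.01,-0.22,0]],
  ],
)

```text
time_s: 9.8
tool_pos: [0.4779, -0.2228, 0.4001]
orientation: [0.862, 0.507, 0.0, 0.001]
wrist_force: [1.6, 0.1, -0.7]
width: 0.0852
grip_force: 0.0
```

```bash
python3 - <<'E'
from h import *
s=snap('side','s2.png'); snap('wrist','w5.png'); w=cv2.imread('pics/w5.png')
cv2.imwrite('pics/c5.png',np.hstack([cv2.resize(w,(480,300)),cv2.resize(s['pixels'][130:270,300:440],(300,300))]))
to((.53,.09,.43))
E
```

```text
t 9.9 p [ 0.4805 -0.2187  0.404 ] yaw 1.071 q [ 0.52  0.36 -0.26  1.82  0.11  0.96 -0.28] F [ 0.9  0.9 -0.5] w 0.0858 g 0.0
inc [ 0.2947 -0.1042 -0.0262]
```

View pics/c5.png

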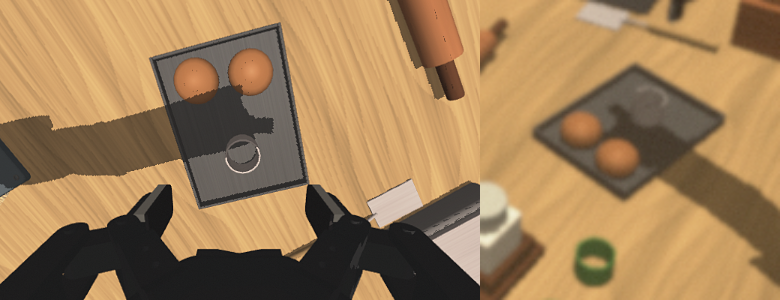

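The ring stands upright at the tray's empty end, clear of the buns. Next I go back to the jar.

Emit:
drive_tool(
  increments=[
    [[0.045,-0.015,0,0],[0.1,-0.035,-0.01,0],[0.155,-0.055,-0.01,0],[0.21,-0.075,-0.01,0],[0.255,-0.09,-0.01,0]],
  ],
)

```text
time_s: 10.52
tool_pos: [0.5225, 0.0478, 0.4079]
orientation: [0.86, 0.51, 0.0, 0.0]
wrist_force: [1.3, -0.8, 0.7]
width: 0.0856
grip_force: 0.0
```

Emit:
drive_tool(
  increments=[
    [[0.025,-0.01,0,0],[0.04,-0.015,0,0],[0.04,-0.015,0,0],[0.04,-0.015,0,0],[0.04,-0.015,0,0]],
  ],
)

```text
time_s: 11.15
tool_pos: [0.529, 0.0862, 0.407]
orientation: [0.861, 0.508, -0.0, 0.0]
wrist_force: [-0.5, 0.8, 0.0]
width: 0.0855
grip_force: 0.0
```

```bash
cat > stud.py <<'E'
from h import *
def stud(c=(.537,.155)):
    s=snap('wrist'); g=cv2.cvtColor(s['pixels'],cv2.COLOR_BGR2GRAY)
    # points on cap's top only: blackhat picks the small dark stud
    U=np.array([proj(s,(c[0]+.031*np.cos(a),c[1]+.031*np.sin(a),.13)) for a in np.linspace(0,6.28,40)])
    m=np.zeros_like(g); cv2.fillPoly(m,[U.round().astype(np.int32)],255)
    b=cv2.morphologyEx(g,cv2.MORPH_BLACKHAT,np.ones((11,11)))
    b[m==0]=0
    n,l,st,ce=cv2.connectedComponentsWithStats((b>25).astype(np.uint8))
    for i in range(1,n):
        if st[i,4]>3: p=onz(s,*ce[i],.132); print('blob',ce[i].round(1),st[i,4],b[l==i].max(),p[:2].round(4),'ang',round(np.arctan2(p[1]-c[1],p[0]-c[0]),3),'r',round(np.hypot(p[1]-c[1],p[0]-c[0]),4))
    return s,U
E
python3 - <<'E'
from stud import *
pose(); s,U=stud(); x0,y0=(U.min(0)-45).astype(int).clip(0); x1,y1=(U.max(0)+45).astype(int); print(x0,y0,x1,y1)
a=cv2.resize(s['pixels'][y0:y1,x0:x1],None,fx=3.5,fy=3.5,interpolation=cv2.INTER_CUBIC); print(a.shape); cv2.imwrite('pics/cap.png',a); import pickle; pickle.dump(s,open('s.pkl','wb'))
pose()
E
```

```text
t 11.15 p [0.529  0.0862 0.407 ] yaw 1.066 q [-0.01  0.38 -0.33  1.79  0.15  0.99 -0.91] F [-0.5  0.8  0. ] w 0.0855 g 0.0
blob [278.5  84.2] 4 52 [0.5467 0.1822] ang 1.229 r 0.0289
blob [299.8  86.2] 6 76 [0.5603 0.173 ] ang 0.658 r 0.0295
blob [312.9  94.7] 7 98 [0.5661 0.1627] ang 0.26 r 0.0301
blob [281.2 103.5] 37 157 [0.5412 0.1691] ang 1.278 r 0.0147
blob [313.  104.9] 35 160 [0.5625 0.1561] ang 0.043 r 0.0255
blob [319.5 103. ] 4 58 [0.5676 0.1549] ang -0.004 r 0.0306
blob [287.5 104.5] 4 108 [0.5452 0.166 ] ang 0.933 r 0.0137
blob [292.5 107.5] 4 109 [0.5475 0.1622] ang 0.602 r 0.0127
blob [298.7 115.5] 15 162 [0.5487 0.1546] ang -0.038 r 0.0117
blob [250.7 135.9] 7 97 [0.5071 0.1596] ang 2.988 r 0.0303
202 36 369 206
(595, 584, 3)
t 11.2 p [0.5291 0.0865 0.407 ] yaw 1.066 q [-0.01  0.38 -0.34  1.79  0.15  0.99 -0.91] F [-0.5  0.2  0.1] w 0.0852 g 0.0
```

View pics/cap.png

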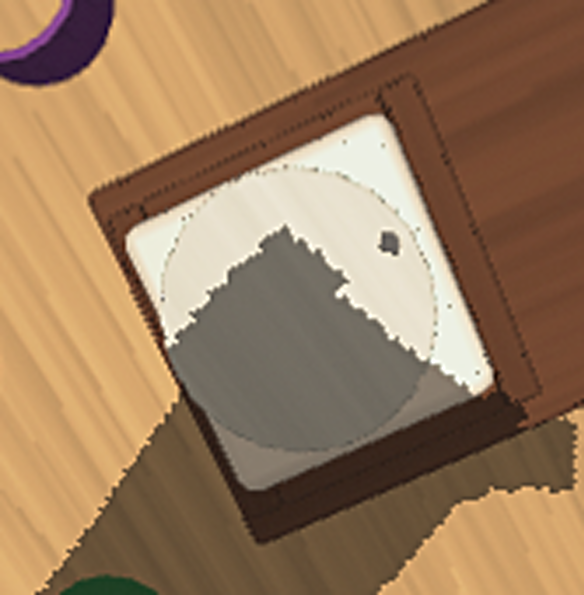

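The cap's circle spans columns 161–437 and rows 165–452 in the crop, with its centre at (299,308). The stud is at (389,243), and the jar's straight edges are clear.

```bash
python3 - <<'E'
from h import *
import pickle; s=pickle.load(open('s.pkl','rb'))
f=lambda x,y,z: onz(s,(x-1.3)/3.5+202,(y-1.3)/3.5+36,z)[:2]
c=f(299,308.5,.13); st=f(389,243,.132); an=lambda v:np.arctan2(v[1],v[0])
print('cap',c,np.linalg.norm(f(437,300,.13)-f(161,300,.13)),'stud',st,np.linalg.norm(st-c),'ang',an(st-c))
e=[f(140,228,.097),f(375,113,.097)];g=[f(392,125,.097),f(490,375,.097)];b=[f(262,490,.097),f(486,392,.097)];l=[f(130,250,.097),f(240,485,.097)]
print('jar yaw',an(e[1]-e[0]),an(b[1]-b[0]),an(g[0]-g[1])-np.pi/2,an(l[0]-l[1])-np.pi/2)
J=(f(126,225,.097)+f(385,108,.097)+f(498,388,.097)+f(250,498,.097))/4; print('jar',J,'stud from jar',an(st-J),np.linalg.norm(st-J))
to((*c,.34),(*c,.271),(*J,.271))
E
```

```text
cap [0.5372357  0.15364091] 0.06307656666634336 stud [0.56225357 0.15607864] 0.025136357878029897 ang 0.09713286763239215
jar yaw -0.08183015509678149 -0.0936720058782514 -0.10999047862135858 -0.10854280896715918
jar [0.53738476 0.15230763] stud from jar 0.15048956649862633 0.025153091592776063
t 11.2 p [0.5291 0.0865 0.407 ] yaw 1.066 q [-0.01  0.38 -0.34  1.79  0.15  0.99 -0.91] F [-0.5  0.2  0.1] w 0.0852 g 0.0
inc [ 0.0628 -0.0253  0.067 ]
inc [ 0.0628 -0.0253  0.136 ]
inc [ 0.0617 -0.0246  0.136 ]
```

Emit:
drive_tool(
  increments=[
    [[0.03,-0.012,0.02,0],[0.063,-0.025,0.05,0],[0.063,-0.025,0.08,0],[0.063,-0.025,0.09,0],[0.063,-0.025,0.09,0]],
  ],
)

```text
time_s: 11.82
tool_pos: [0.5377, 0.1541, 0.3169]
orientation: [0.861, 0.508, -0.0, 0.0]
wrist_force: [-0.7, 0.4, 0.3]
width: 0.0852
grip_force: 0.0
```

```bash
python3 - <<'E'
from h import *
to((.5373,.1532,.271))
E
```

```text
t 11.82 p [0.5377 0.1541 0.3169] yaw 1.067 q [-0.15  0.51 -0.32  1.85  0.21  0.81 -1.08] F [-0.7  0.4  0.3] w 0.0852 g 0.0
inc [-0.0009  0.0001  0.0459]
```

Emit:
drive_tool(
  increments=[
    [[-0.001,0,0.02,0],[-0.001,0,0.037,0],[-0.001,0,0.046,0],[-0.001,0,0.046,0],[-0.001,0,0.046,0]],
  ],
)

```text
time_s: 12.45
tool_pos: [0.5374, 0.154, 0.2719]
orientation: [0.861, 0.509, 0.001, 0.0]
wrist_force: [-0.2, -0.6, 0.6]
width: 0.0855
grip_force: 0.0
```

Emit:
drive_tool(
  increments=[
    [[0,0,0,0],[0,0,0,0],[0,0,0,0],[0,0,0,0],[0,0,0,0]],
  ],
  hand=0,
  newtons=30,
)

```text
time_s: 13.08
tool_pos: [0.5373, 0.154, 0.2719]
orientation: [0.861, 0.509, 0.001, 0.0]
wrist_force: [-0.8, -0.6, 6.4]
width: 0.062
grip_force: 31.2
```

```bash
python3 -c "
from h import *
pose(); print(env.observe()['wrist_torque'])"
```

```text
t 13.07 p [0.5373 0.154  0.2719] yaw 1.068 q [-0.17  0.57 -0.3   1.9   0.25  0.71 -1.11] F [-0.8 -0.6  6.4] w 0.062 g 31.2
[-0.12234136  0.19862889  0.01264994]
```

Emit:
drive_tool(
  increments=[
    [[0,0,0,0],[0,0,0,0],[0,0,0,-0.06],[0,0,0,-0.14],[0,0,0,-0.22]],
  ],
  newtons=110,
)

```text
time_s: 13.7
tool_pos: [0.5373, 0.1544, 0.2723]
orientation: [0.799, 0.601, 0.001, 0.0]
wrist_force: [-2.4, 0.5, 9.1]
width: 0.0608
grip_force: 116.2
```

```bash
python3 -c "
from h import *
pose(); print(env.observe()['wrist_torque'])"
```

```text
t 13.7 p [0.5373 0.1544 0.2723] yaw 1.29 q [-0.12  0.58 -0.36  1.9   0.3   0.72 -0.94] F [-2.4  0.5  9.1] w 0.0608 g 116.2
[ 0.09752765  0.49198594 -0.40588223]
```

Emit:
drive_tool(
  increments=[
    [[0,0,0,-0.09],[0,0,0,-0.18],[0,0,0,-0.27],[0,0,0,-0.36],[0,0,0,-0.45]],
  ],
)

```text
time_s: 14.32
tool_pos: [0.5372, 0.1547, 0.2726]
orientation: [0.645, 0.764, 0.001, 0.0]
wrist_force: [-4.5, -0.2, 16.1]
width: 0.0608
grip_force: 116.7
```

Emit:
drive_tool(
  increments=[
    [[0,0,0,-0.08],[0,0,0,-0.16],[0,0,0,-0.24],[0,0,0,-0.32],[0,0,0,-0.37]],
  ],
)

```text
time_s: 14.95
tool_pos: [0.5367, 0.1547, 0.2727]
orientation: [0.493, 0.87, 0.0, 0.0]
wrist_force: [-7.4, -1.8, 17.9]
width: 0.061
grip_force: 117.1
```

Emit:
drive_tool(
  increments=[
    [[0,0,0,0],[0,0,0,0]],
  ],
)

```text
time_s: 15.2
tool_pos: [0.5367, 0.1547, 0.2727]
orientation: [0.494, 0.87, 0.0, 0.001]
wrist_force: [-6.1, -1.7, 17.8]
width: 0.0608
grip_force: 117.3
```

```bash
python3 - <<'E'
from stud import *
pose(); print(env.observe()['wrist_torque']); s,U=stud((.537,.1535)); print(np.array([U.min(0),U.max(0)]).round())
s=snap('scene'); cv2.imwrite('pics/sc3.png',s['pixels'])
E
```

```text
t 15.2 p [0.5367 0.1547 0.2727] yaw 2.109 q [ 0.02  0.61 -0.6   1.89  0.48  0.78 -0.3 ] F [-6.1 -1.7 17.8] w 0.0608 g 117.3
[-0.15610846  1.4245953   0.12252449]
blob [305.  218.4] 11 38 [0.517  0.1782] ang 2.251 r 0.0317
blob [262.4 239.4] 17 33 [0.5069 0.1619] ang 2.87 r 0.0312
blob [370.5 254.9] 104 88 [0.5475 0.1782] ang 1.167 r 0.0268
blob [247.1 262.4] 7 94 [0.5063 0.1498] ang -3.021 r 0.0309
blob [245.  268.5] 4 75 [0.5068 0.1469] ang -2.926 r 0.0309
blob [247.4 301.6] 7 66 [0.5148 0.1335] ang -2.41 r 0.0299
[[244. 218.]
 [390. 347.]]
```

The stud is now at a world angle of 1.17 rad, about 1.25 rad from the jar's x axis. The torque has dropped to 0.12 N m, so the cap is free. I'll lift it slowly.

Emit:
drive_tool(
  increments=[
    [[0,0,-0.001,0],[0,0,-0.002,0],[0,0,-0.004,0],[0,0,-0.006,0],[0,0,-0.006,0]],
  ],
)

```text
time_s: 15.92
tool_pos: [0.5369, 0.154, 0.277]
orientation: [0.494, 0.869, -0.0, -0.0]
wrist_force: [-1.7, 1.0, 0.6]
width: 0.0612
grip_force: 118.7
```

```bash
python3 -c "
from h import *
pose(); print(env.observe()['wrist_torque'])"
```

```text
t 15.93 p [0.5369 0.154  0.277 ] yaw 2.108 q [ 0.03  0.61 -0.6   1.89  0.47  0.79 -0.29] F [-1.7  1.   0.6] w 0.0612 g 118.7
[ 0.15845393  0.45516973 -0.00587885]
```

Vertical force is about zero, so the jar isn't being lifted. I'll continue up.

Emit:
drive_tool(
  increments=[
    [[0,0,-0.005,0],[0,0,-0.011,0],[0,0,-0.018,0],[0,0,-0.025,0],[0,0,-0.03,0]],
  ],
)

```text
time_s: 16.55
tool_pos: [0.5372, 0.154, 0.3077]
orientation: [0.494, 0.869, 0.0, 0.0]
wrist_force: [-0.0, -0.5, -0.2]
width: 0.0608
grip_force: 118.8
```

Emit:
drive_tool(
  increments=[
    [[0,0,0,0],[0,0,0,0],[0,0,0,0],[0,0,0,0],[0,0,0,0]],
  ],
)

```text
time_s: 17.18
tool_pos: [0.537, 0.154, 0.3069]
orientation: [0.494, 0.869, -0.0, -0.0]
wrist_force: [-0.4, 0.1, -0.7]
width: 0.0611
grip_force: 118.8
```

```bash
python3 - <<'E'
from h import *
pose(); print(np.abs(env.observe()['qvel']).max())
# jar seated? compare the white shoulder/body pixels of the scene before and now
a=cv2.imread('pics/scene1.png'); b=snap('scene','sc4.png')['pixels']
for im in (a,b):
    h=cv2.cvtColor(im[195:260,335:400],cv2.COLOR_BGR2HSV); m=((h[...,1]<50)&(h[...,2]>120)).astype(np.uint8)
    n,l,st,c=cv2.connectedComponentsWithStats(m); k=1+st[1:,4].argmax(); print(st[k]+[335,195,0,0,0],c[k]+[335,195])
x=cv2.imread('pics/sc3.png'); y=b
d=cv2.absdiff(x,y).max(2)[225:290,300:400]; print('changed near board/jar lower part',(d>40).sum())
w=snap('side')['pixels']; r=w[170:200,375:410]; print(r.mean())
v=np.array([proj(snap('scene'),(.5737,.1505,z)) for z in (.112,.18)]); print(v)
E
```

```text
t 17.18 p [0.537  0.154  0.3069] yaw 2.108 q [ 0.05  0.57 -0.63  1.86  0.43  0.85 -0.26] F [-0.4  0.1 -0.7] w 0.0611 g 118.8
0.0014849820772738242
[348 213  36  20 163] [364.52147239 223.4601227 ]
[348 213   8  11  48] [352.20833333 217.375     ]
changed near board/jar lower part 34
108.53333333333333
[[355.35583855 220.18094402]
 [357.03681582 203.11806996]]
```

The wrist carries only the cap's weight (0.7 N), so the jar stayed seated. The cap is 34 mm up, about 20 mm above the mouth, and still.

```bash
python3 -c "
from plant import env
print(env.hand_in())"
```

```text
the job is handed in; nothing more can be done
None
```

I handed the job in at about 17 s with no verdict returned: the ring cutter is upright on the tray's empty end, and the cap, turned free at about 1.25 rad, is held about 20 mm above the jar, which by the wrist force stayed seated.

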